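Set the polisher to its second speed and start it

ROBOT

A 6-joint arm with a two-finger parallel gripper is mounted at the origin on the work surface. World frame = base frame: x ahead of the robot, y to its left, z up, the work surface at z = 0. Lengths are in m, angles in rad, forces in N, time in s.
With the tool pointing down it reaches from about 0.275 to 0.75 m from the base axis. Payload 10.2 kg.
Tool frame: the origin (TCP) lies midway between the tips of the shut fingers; the grasp point (between the pads) lies 19 mm behind it (env.hold_point_z is the distance from the TCP to the grasp point, in m); z points along the fingers, y is the line along which they close (so a half turn about z gives the same grasp; the last joint's range is limited). The gripper opens to 85 mm and grips with 20 to 120 N. Pads are 22 mm wide; open, the fingers measure 114 mm over their backs; the gripper's body (76 mm by 85 mm) begins 54 mm behind the grasp point. The pads swing forward as they close: fully open they stand 13 mm farther back than shut.
Start: joints at [1.032, 0.313, 1.498, -0, 1.331, -0.223], TCP at [0.163, 0.499, 0.231] pointing down, gripper open.
Joint ranges: [-2.94, 2.94], [-0.97, 2.17], [0.19, 2.56], [-1.23, 4.37], [0.02, 3.11], [-2.88, 2.88]. Speed limits (rad/s): [2.39, 2.39, 3.01, 3.14, 3.14, 3.14].

INTERFACE

Orientations are given as a unit quaternion [x, y, z, w].
In Python, from bench import env, kinematics, monitor, eyes, job gives the robot as it stands. The module is installed in compiled form; this text tells all that it offers. Calls block until the motion is done:
- env.reach(position, orientation): joint-space move of the TCP to a pose.
- env.movel(position, velocity=0.15, frame=None, guard=None): straight line of the TCP; frame=None keeps the orientation; velocity is the mean speed in m/s. With guard (N) it stops when the force on the tool has changed by that much, and returns True; else False.
- env.set_joints(angles): joint-space move.
- env.release() and env.close_gripper(effort=None): open the fingers fully, or close them until they stop; effort is the grip in N (None keeps the last).
- env.hold(seconds).
- kinematics.ik(position, orientation): joint angles nearest the present ones, or None.
- monitor.sense(): the state.
- eyes.grab_frame(name): name is "scene" or "top" or "wrist"; returns a dict with "frame" (384x512x3 uint8, red, green, blue), "mtx" (3x3 intrinsics, pixels), "k1" (the pictures are not rectified: a ray, as slopes to the right and down, at radius r is drawn at 1 + k1 r^2 times it, then the intrinsics apply), "view" (4x4, takes a point from world to camera coordinates). Camera axes: x right, y down, z forward; pixel columns grow to the right and rows downward; lengths in m; the calibration is good to about 2 mm. A picture is of the moment at which its call begins. There is no depth.
A pose or a line that the arm cannot do raises env.MotionError and nothing moves.
- job.hand_in(): hands the job in; it is judged then, once.
The state is a dict: "clock": time; "joints": joint angles; "qvel": joint speeds; "joint_efforts": joint torques, N m; "position": TCP position; "ee_rot": TCP orientation; "contact_force": force on the tool from outside, world axes, zero at the start; "ft_torque": the same for the moment, N m; "finger_gap": opening from 0.0 (shut) to 1.0 (fully open); "gripper_force": force on a finger pad.
Only numpy, scipy, OpenCV 4.12 (cv2) and the standard library are available. Lean on these libraries where they do the work, as an engineer would, in place of code of your own. Each camera call takes 0.05 s, during which the arm holds its last target. There are 200 camera calls.

TASK

Get the bench polisher running at full speed: with a fingertip, push the speed lever on the selector box from the end where it rests, past the middle notch, fully home to the stop at the other end; only then press the smaller button of the button station (start) all the way down and let it spring back, leaving the lever at its stop and ending clear of everything. Do it all by pushing and pressing: do not grasp, lift or shove the button station or anything else on the bench, and do not press the larger button (stop).

Things in the scene. Friction and masses are not known exactly. Their poses are not given: they have to be found in the camera images.
- selector_box: Fixed grey steel speed selector box, 120 (its x) x 200 (its y) x 90 mm tall, a black slot along its y in the aluminium top with three side notches. Origin at the centre of its underside. The lever pivots about the box's x axis, 70 mm above the origin, and swings from the +y end to the -y end. The box stands at a varying place and angle.
- speed_lever (a joint): Angle of the speed lever, rad: 0 = off (leaning 0.40 rad towards the box's +y), 0.40 = first notch (slow, upright), 0.80 = second stop (full speed, leaning 0.40 rad towards -y), a hard stop. A sprung detent holds the lever in each of the three positions: it takes up to about 8 N at the knob to push it over the hump between two notches (humps at about 0.2 and 0.6 rad); left short of a hump it falls back, past it it snaps on to the next position.
- lever_knob (a point): Centre of the lever's black round-sided knob, 32 mm across and 50 mm long along the lever; 110 mm from the pivot, so about 171 mm above the bench at either end and 180 mm in the middle. The knob's top reaches 135 mm from the pivot; below the knob is a 12 mm steel stem. Its own x axis is the box's x (the hinge direction).
- button_station: Loose grey button station, 0.9 kg, 150 (its x) x 75 (its y) mm, top face 59 mm above the bench, with two round black push buttons on top. Origin at the centre of its underside.
- start_button_top (a point): Centre of the top face of the start button, the smaller one: cap 26 mm across, 40 mm from the station's centre towards its -x; the cap's top is 77 mm above the bench when not pressed, standing 10 mm above its steel collar (42 mm across).
- start_button (a joint): Travel of the start button, m: 0 = up, 0.006 = fully down. Sprung: 1.5 N to begin, 5 N fully down; springs back.
- stop_button_top (a point): Centre of the top face of the stop button, the larger one: cap 44 mm across, 35 mm from the station's centre towards its +x, same height and same travel as the start button.
- stop_button (a joint): Travel of the stop button, m: 0 = up, 0.006 = fully down. Not to be pressed.
- paste_tin: A closed paste tin, 72 mm across, 85 mm tall; origin at the centre of its underside. Bystander; it and the button station stand on opposite sides of the selector box, either way round.
- compound_bar: Bar of polishing compound, 55 x 130 x 35 mm; origin at the centre of its underside. Bystander.
- knife: Finished knife lying flat, 240 mm long, wooden handle towards its own -x; origin on its underside near the guard. Bystander.
- handle_blank: Wooden knife-handle blank, 130 x 45 x 30 mm; origin at the centre of its underside. Bystander.
- spare_buff: Spare buffing wheel lying flat, 150 mm across, 32 mm thick; origin at the centre of its underside. Bystander.
- mug: White mug, 80 mm across, 90 mm tall; origin at the centre of its underside. Bystander.
- screwdriver: Screwdriver lying on the bench; origin on its underside. Bystander.
Mind the look-alikes: they are no part of the job. Leave any blue look-alike of the button_station alone. Leave any purple look-alike of the selector_box alone.

How it is judged:
By the outcome, as a careful person would: the job done as asked, in the order asked, and still so for the second after the job is handed in, with the robot touching nothing.
It also fails if it takes over 38 s, if anything falls off the work surface, if the arm or the gripper's body presses on something with over 40 N, if the wrist force passes 120 N, or if a joint passes its speed limit or range.

## Working session

There is one attempt and no reset: what is moved stays moved. The work goes in short steps, each a Python script; the robot and the scene stay as the last script left them, time stands still between calls to the robot, and variables do not carry over. Pictures are saved under pics/ and viewed, at most 10 in all, crops included, and the job is handed in when it is done.

```bash
mkdir -p pics; cat > h.py <<'E'
import numpy as np, cv2
from bench import env, kinematics, monitor, eyes, job
def snap(name,fn):
    d=eyes.grab_frame(name); cv2.imwrite('pics/'+fn+'.png',d['frame'][:,:,::-1]); np.savez('pics/'+fn+'.npz',**{k:d[k] for k in d}); return d
def load(fn): return dict(np.load('pics/'+fn+'.npz'))
def ray(d,u,v):
    dist=np.array([float(d['k1']),0,0,0])
    p=cv2.undistortPoints(np.array([[[u,v]]],float),d['mtx'],dist)[0,0]
    R=d['view'][:3,:3];t=d['view'][:3,3]
    return -R.T@t, R.T@np.array([p[0],p[1],1])
def onz(d,u,v,z):
    o,r=ray(d,u,v); return o+r*(z-o[2])/r[2]
def proj(d,P):
    R=d['view'][:3,:3];t=d['view'][:3,3]
    return cv2.projectPoints(np.array(P,float).reshape(-1,1,3),cv2.Rodrigues(R)[0],t,d['mtx'],np.array([float(d['k1']),0,0,0]))[0][:,0]
E
python3 - <<'E'
from h import *
a=snap('top','top1'); b=snap('scene','scene1')
for d in(a,b): print(d['mtx'],d['k1'],ray(d,256,192))
s=monitor.sense();print(s['clock'],s['ee_rot'],s['finger_gap'])
for n in('top1','scene1'):
    cv2.imwrite(f'pics/{n}b.png',cv2.resize(cv2.imread(f'pics/{n}.png'),(800,600),interpolation=cv2.INTER_CUBIC))
E
```

```text
[[493.76293542   0.         255.69549527]
 [  0.         493.76293542 204.35048805]
 [  0.           0.           1.        ]] -0.16001357280293804 (array([0.25324065, 0.01180766, 1.45130669]), array([ 0.18907504,  0.0017463 , -0.98227987]))
[[357.52950793   0.         261.98773528]
 [  0.         357.52950793 182.66277963]
 [  0.           0.           1.        ]] 0.038914807239673485 (array([ 1.27351795, -0.44414864,  0.75812259]), array([-0.71705391,  0.37280967, -0.58975341]))
0.1 [ 1.57233168e-01  9.87561352e-01 -5.15671954e-04 -2.03954211e-04] 1.000664888643005
```

View pics/top1b.png

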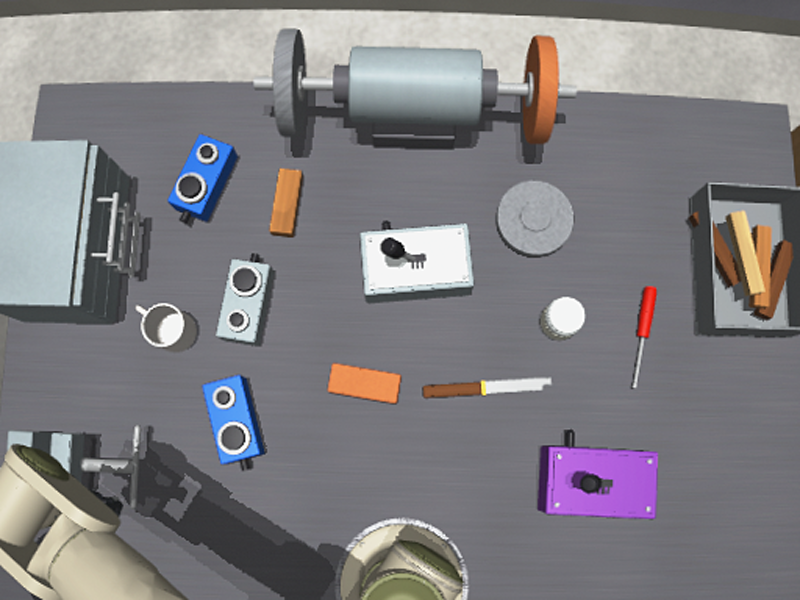

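View pics/scene1b.png

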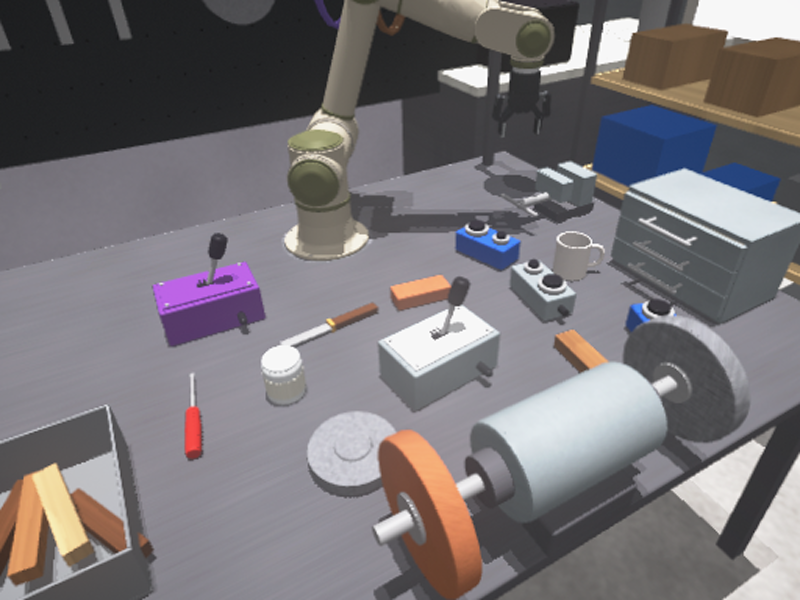

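The top view shows the grey box at (416,260), with its knob at (393,247) leaning left (+y). The grey station's stop button is at (245,280) and its start button at (238,319). These pixels are on the 800-px scale.

```bash
python3 - <<'E'
from h import *
d=load('top1'); f=d['frame']; k=1.5625
hsv=cv2.cvtColor(f,cv2.COLOR_RGB2HSV)
def comps(m,x0,y0,x1,y1,mn):
    mm=np.zeros_like(m); x0,y0,x1,y1=[int(q/k) for q in(x0,y0,x1,y1)]; mm[y0:y1,x0:x1]=m[y0:y1,x0:x1]
    return [c for c in cv2.findContours(mm,cv2.RETR_EXTERNAL,cv2.CHAIN_APPROX_NONE)[0] if cv2.contourArea(c)>mn]
# box top
for c in comps((hsv[:,:,2]>225).astype(np.uint8),350,210,485,305,300):
    P=np.array([onz(d,u,v,.09)[:2] for u,v in cv2.convexHull(c)[:,0]],np.float32)*1000
    print('box',cv2.minAreaRect(P))
# knob
for c in comps((hsv[:,:,2]<60).astype(np.uint8),375,228,425,275,20):
    M=cv2.moments(c); print('knob',M['m10']/M['m00']*k,M['m01']/M['m00']*k,onz(d,M['m10']/M['m00'],M['m01']/M['m00'],.171))
# buttons
for c in comps((hsv[:,:,2]<75).astype(np.uint8),225,262,262,335,20):
    (u,v),r=cv2.minEnclosingCircle(c); M=cv2.moments(c);u,v=M['m10']/M['m00'],M['m01']/M['m00']
    print('btn',u*k,v*k,r,onz(d,u,v,.077))
crop=f[150:230,130:310]; cv2.imwrite('pics/c1.png',cv2.resize(crop[:,:,::-1],None,fx=4.4,fy=4.4,interpolation=cv2.INTER_CUBIC))
E
```

```text
box ((593.3825073242188, -10.115440368652344), (112.62348937988281, 187.11697387695312), 6.4670209884643555)
knob 392.3857118758434 248.13385627530366 [0.58966747 0.02958756 0.171     ]
```

View pics/c1.png

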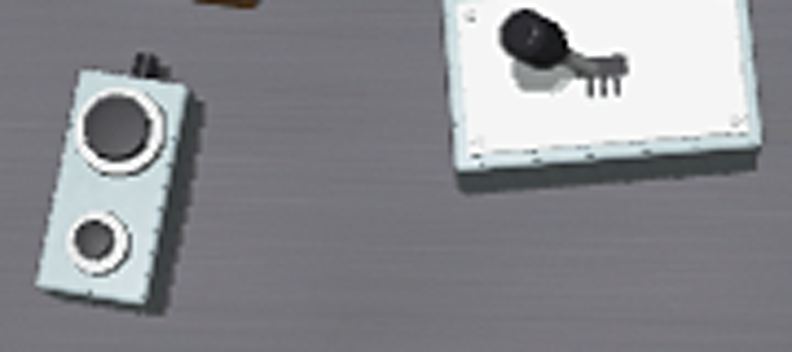

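The crop shows the stop button at crop (117,127) and the start button at (95,240). The box pose is good enough to act, so I'll move to the +y side of the knob and check there.

```bash
cat >> h.py <<'E'
C=np.array([.5934,-.0101]); th=np.deg2rad(6.47)
def bx(y,z): return [C[0]-np.sin(th)*y, C[1]+np.cos(th)*y, z]
def down(a): return [np.cos(a/2),np.sin(a/2),0,0]
E
python3 - <<'E'
from h import *
d=load('top1')
for n,x,y in(('stop',117,127),('start',95,240)): print(n,onz(d,130+x/4.4-.5,150+y/4.4-.5,.077))
env.close_gripper(40)
env.reach(bx(.125,.25),down(th+np.pi/2))
env.movel(bx(.125,.168),.15)
s=monitor.sense();print(s['clock'],s['joints'],s['position'],s['contact_force'],s['finger_gap'])
snap('wrist','w1'); t=snap('top','top2'); snap('scene','scene2')
a=cv2.imread('pics/w1.png'); b=cv2.imread('pics/scene2.png')[130:280,200:400]
cv2.imwrite('pics/v1.png',np.hstack([cv2.resize(a,(400,300)),cv2.resize(b,(400,300))]))
E
```

```text
stop [0.54973936 0.30150903 0.077     ]
start [0.47482734 0.31122097 0.077     ]
3.6083 [-3.39020248e-03  5.07317411e-01  1.37948220e+00  1.54209533e-06
  1.25313943e+00 -1.16708804e-01] [0.57974356 0.11433559 0.16902122] [ 0.18649302  0.32202796 -0.11954285] -0.0005031243538055654
```

View pics/v1.png

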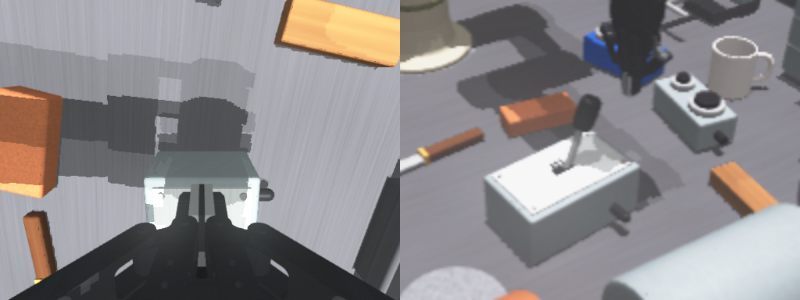

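The wrist view shows the fingers at (203,230) lined up with the box, and the scene view shows the fingertips clear on the knob's +y side. Now I'll push.

```bash
python3 - <<'E'
from h import *
def st(m):
    s=monitor.sense();p=s['position'];v=p[:2]-C
    print(m,round(s['clock'],2),"y'",round(float(v@[-np.sin(th),np.cos(th)]),4),p.round(4),s['contact_force'].round(1))
print(env.movel(bx(.005,.168),.06,guard=25)); st('a')
print(env.movel(bx(-.030,.168),.03,guard=15)); st('b')
env.hold(.2); st('c')
snap('scene','scene3')
b=cv2.imread('pics/scene3.png')[130:280,200:400]; cv2.imwrite('pics/v2.png',cv2.resize(b,(600,450),interpolation=cv2.INTER_CUBIC))
E
```

```text
False
a 5.91 y' 0.005 [ 0.5928 -0.0051  0.1678] [-0.1  0.1 -0.5]
True
b 6.68 y' -0.016 [ 0.5952 -0.0261  0.1677] [-0.5  5.6  3.2]
c 6.88 y' -0.0161 [ 0.5951 -0.0261  0.1676] [0.5 3.5 4. ]
```

View pics/v2.png

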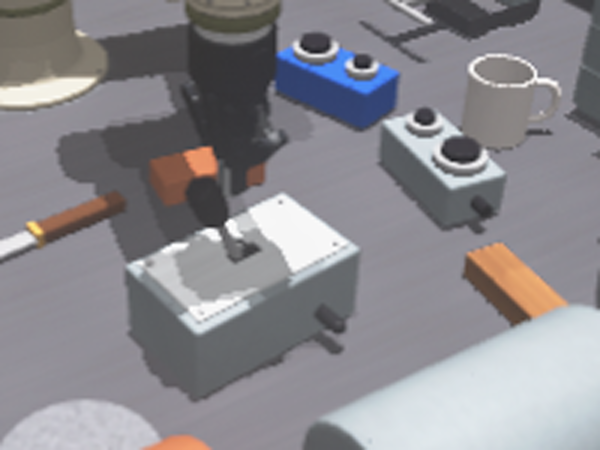

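The lever now leans to the -y end, and the guard tripped where contact with the stop was expected. I'll back off, then look at the lever and the station from close by.

```bash
python3 - <<'E'
from h import *
env.movel(bx(.06,.19),.12); env.movel(bx(.09,.25),.15)
env.reach([.475,.311,.20],down(th+np.pi/2)); env.hold(.2)
s=monitor.sense();print(s['clock'],s['position'],s['contact_force'])
w=snap('wrist','w2'); t=snap('top','top3'); snap('scene','scene3b')
print(proj(w,[[.475,.311,.077],[.55,.3015,.077]]), proj(t,[bx(-.0428,.171),bx(0,.18),[.475,.311,.077]]))
a=cv2.resize(cv2.imread('pics/w2.png'),(400,300));b=cv2.resize(cv2.imread('pics/top3.png')[135:195,225:305],(400,300))
cv2.imwrite('pics/v3.png',np.hstack([a,b]))
E
```

```text
9.5667 [0.47577989 0.31008214 0.20011149] [-1.46349019  0.74815382  0.25514548]
[[256.42761416 180.19565332]
 [338.42232327 199.23893927]] [[281.91537588 156.57464507]
 [266.07843248 156.99500306]
 [151.17124341 203.98768358]]
```

View pics/v3.png

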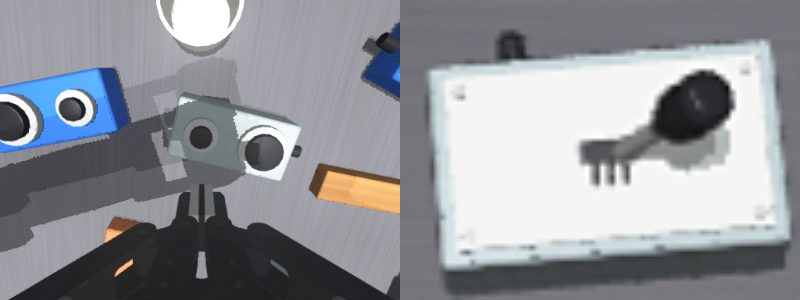

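The top crop shows the knob at (283,156) px, matching the prediction for full speed. The wrist view shows the start cap at (201,137) and the stop at (264,150) on the half-scale picture. I'll locate both precisely.

```bash
python3 - <<'E'
from h import *
def caps(d,guesses,wins,thr):
    g=cv2.cvtColor(d['frame'],cv2.COLOR_RGB2GRAY); out=[]
    for (u,v),w in zip(guesses,wins):
        u,v=int(u),int(v); c=g[v-w:v+w+1,u-w:u+w+1]
        for c2 in cv2.findContours((c<thr).astype(np.uint8),cv2.RETR_EXTERNAL,cv2.CHAIN_APPROX_NONE)[0]:
            if cv2.contourArea(c2)>15 and abs(c2[:,0].mean(0)-w).max()<w/2:
                (x,y),r=cv2.minEnclosingCircle(c2); p=(u-w+x,v-w+y); print(np.round(p,1),round(r,1),onz(d,*p,.077).round(4))
caps(load('w2'),[(257,175),(338,192)],[20,30],75)
print('top');caps(load('top1'),[(151,204),(156,178)],[7,11],110)
print('scene'); d=load('scene1'); print(proj(d,[[.475,.311,.077],[.55,.3015,.077]]))
caps(d,[(340.5,169.5),(353.5,179.5)],[6,9],75)
E
```

```text
[256.7 175.4] 14.8 [0.4748 0.3154 0.077 ]
[336.7 194.2] 23.8 [0.5475 0.306  0.077 ]
top
[151. 204.] 4.5 [0.475  0.3115 0.077 ]
[156.  178.8] 7.4 [0.5485 0.3017 0.077 ]
scene
[[340.9005579  168.45314162]
 [353.23534067 179.49138193]]
[341. 169.] 3.0 [0.478 0.309 0.077]
[352.7 180. ] 5.7 [0.5514 0.2979 0.077 ]
```

```bash
python3 - <<'E'
from h import *
p=[.4755,.3125]
env.movel(p+[.088],.12); env.hold(.1)
print(env.movel(p+[.066],.02,guard=14)); s=monitor.sense();print(s['position'],s['contact_force'])
env.hold(.15); s=monitor.sense();print(s['position'],s['contact_force'])
snap('scene','scene4')
env.movel(p+[.10],.06); env.movel(p+[.20],.2); env.hold(.3)
s=monitor.sense();print(s['clock'],s['position'],s['contact_force'])
snap('wrist','w3'); snap('top','top4')
a=cv2.resize(cv2.imread('pics/w3.png'),(400,300));b=cv2.resize(cv2.imread('pics/scene4.png')[120:225,270:410],(400,300));c=cv2.resize(cv2.imread('pics/top4.png')[130:220,130:310],(600,300))
cv2.imwrite('pics/v4.png',np.vstack([np.hstack([a,b]),np.hstack([c,np.zeros((300,200,3),np.uint8)])]))
E
```

```text
True
[0.47564314 0.3125511  0.07501739] [-0.8271545  -1.13374718  7.63999997]
[0.47565069 0.31254067 0.07499183] [-1.97126969  0.02521009  8.30548622]
13.35 [0.47529012 0.31239599 0.19916887] [ 0.28179933 -0.16604092  0.11444244]
```

View pics/v4.png

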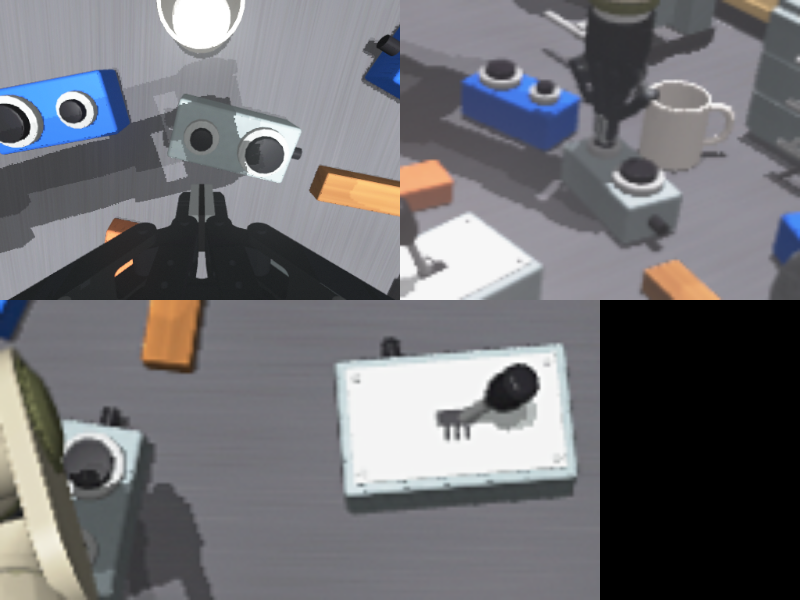

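The lever is still at full and the station hasn't moved. The press stopped at z = 0.075, so full travel is not certain. I'll press again, deeper, in small steps and log force against depth.

```bash
python3 - <<'E'
from h import *
p=[.4755,.3125]
env.movel(p+[.088],.12); env.hold(.1)
for z in np.arange(.080,.0675,-.001):
    g=env.movel(p+[z],.01,guard=25); env.hold(.1); s=monitor.sense(); f=s['contact_force']
    print(round(z,4),s['position'][2].round(4),f.round(1),g)
    if g or f[2]>22: break
env.movel(p+[.10],.06); env.movel(p+[.20],.2); env.hold(.3)
s=monitor.sense();print(s['clock'],s['position'],s['contact_force'])
w=snap('wrist','w4'); print(np.abs(w['frame'].astype(int)-load('w3')['frame'])[100:240,200:400].mean())
E
```

```text
0.08 0.0801 [-1.3 -0.4  2.4] False
0.079 0.0791 [-1.3 -0.3  2.9] False
0.078 0.0781 [-0.4 -0.1  3.1] False
0.077 0.077 [-0.4  0.2  4.1] False
0.076 0.0761 [-0.  -0.9  5.1] False
0.075 0.0751 [-0.4  0.6  5.6] False
0.074 0.0749 [-2.9 -2.1 12.6] False
0.073 0.0748 [-7.5 -2.7 20.6] False
0.072 0.0746 [-8.8 -5.  27.8] False
20.05 [0.47528718 0.31239805 0.19916864] [ 0.141495    0.56164759 -0.07957239]
0.66525
```

The force rose along the button's spring ramp to about 5.6 N, then hit a hard stop, so the button went fully down. It was released, and the station has not moved.

```bash
python3 -c "
from h import *
print(job.hand_in())"
```

```text
the job is handed in; nothing more can be done
None
```

The job is handed in (no verdict shown): the lever was pushed home to its full-speed stop, then the start button was pressed fully down twice, because the first press looked short, and released; the arm ended clear above the station.

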